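# Shut and bolt the paper safe

### The job

Close up the paper safe before the white light goes on: push the lid that stands ajar down until it is fully shut, then hold the long sprung catch pad pressed down with one fingertip while the other fingertip pushes the bolt's thumb tab all the way towards the lid. Let go only when the bolt is fully home, so that the catch springs back up and locks it; work with the fingertips alone, without gripping, forcing or lifting anything, and leave the loupe, the film can and the bottle where they stand.

Things in the scene. Friction and masses are not known exactly. Their poses are not given: they have to be found in the camera images.
- safe: Grey sheet-steel paper safe, fixed, 272 x 183 x 70 mm. Origin: centre of its underside, on the table. x runs along its length from the fixed deck (x -136 to -11 mm) to the hinged lid (-9 to +136); z up. Tops of deck and shut lid: z = 70. On the deck, on a plate with top z = 72.5: the bolt (centre line y = +12, slides to +x) and beside it the catch pad (y +46 to +80)
- lid (a joint): Opening of the lid, rad: 0 = fully shut (hard stop), grows as its free edge rises. A friction hinge holds it where it is left; a push of 2 to 4 N straight down, 95 mm from the hinge, moves it. Starts at 0.42 to 0.6
- lid_hinge (a point): Middle of the lid's hinge line, which lies along the safe's y, at x = +136 mm, z = 66 mm in the safe's frame. Does not move
- lid_edge (a point): Middle of the lid's free edge (beside the deck), on its top face. The lid is a flat sheet, 145 mm from this edge to the hinge, 183 mm wide; only a steel keeper for the bolt stands on it, 52 mm wide and 20 mm high, at y = +12 mm within 25 mm of this edge. Moves with the lid
- bolt (a joint): Travel of the bolt along the safe's +x, m: 0 = drawn back (start), 0.030 = fully home (hard stop), its nose through the keeper on the shut lid. Rubs with about 1.5 N. While the catch is up, its tooth stands in a notch and blocks the bolt (2 mm play). With the lid ajar the bolt cannot enter the keeper
- bolt_tab (a point): Middle of the pushing face of the bolt's thumb tab, which looks to the safe's -x: an upright steel tab at the bolt's rear end, 28 mm wide (y), 4 mm thick, rolled top at z = 113 mm; this point is at z = 100. Behind it (-x) is only the bare plate, for 35 mm to the deck's end. A fingertip 8 to 20 mm above the plate pushes it well. Moves with the bolt
- catch (a joint): Tilt of the sprung catch, rad: 0 = up (tooth in the bolt's notch), 0.32 = fully down on its stop; above about 0.24 the tooth clears the bolt. About 3 N on the pad starts it, 6 N brings it to the stop. Let go, it springs back to 0 if a notch lies under the tooth (bolt at 0 to 0.002 or 0.028 to 0.030), else the tooth rides on the bolt
- catch_pad (a point): Centre of the catch pad's top: a ribbed flat steel pad, 85 mm long (along x, so a fingertip can slide along it while holding it down), 34 mm wide, z = 94.5 mm when up; its centre line is 52 mm from the bolt's. It tilts about a pin along x, 30 mm from its centre line on the bolt's side: a fingertip on the centre line pushes it down 7 to 9 mm
- loupe: Bystander: negative loupe, 47 mm wide, 42 mm high, standing on the deck on the safe's -y side. Origin: centre of its underside. Leave it
- film_can: Bystander: film can, 34 mm wide, 51 mm high, on the table beyond the safe's lid end. Origin: centre of its underside. Leave it
- wetting_bottle: Bystander: small brown bottle with a screw cap, 43 mm wide, 82 mm high, on the table beyond the safe's deck end. Origin: centre of its underside. Leave it

How it is judged:
By the outcome, as a careful person would: the job done as asked, in the order asked, and still so for the second after the job is handed in, with the robot touching nothing.
It also fails if it takes over 61 s, if anything falls off the work surface, if the arm or the gripper's body presses on something with over 40 N, if the wrist force passes 120 N, or if a joint passes its speed limit or range.

### The arm

A 6-joint arm with a two-finger parallel gripper is mounted at the origin on the work surface; the furniture and walls round the work are solid. World frame = base frame: x ahead of the robot, y to its left, z up, the work surface at z = 0. Lengths are in mm, angles in rad, forces in N, time in s.
With the tool pointing down it reaches from about 300 to 825 mm from the base axis. Payload 5.4 kg.
Tool frame: the origin (TCP) lies midway between the tips of the shut fingers; the grasp point (between the pads) lies 19 mm behind it; z points along the fingers, y is the line along which they close (so a half turn about z gives the same grasp; the last joint's range is limited). The gripper opens to 92 mm and grips with 3 to 60 N. Pads are 20 mm wide; open, the fingers measure 128 mm over their backs; the gripper's body (75 mm by 189 mm) begins 69 mm behind the grasp point.
Start: joints at [0.951, 0.158, 1.597, -0, 1.386, -0.21], TCP at [229.103, 527.369, 214.601] pointing down, gripper open.
Joint ranges: [-2.91, 2.91], [-0.94, 2.29], [0.18, 2.7], [-1.29, 4.43], [0.17, 2.64], [-3, 3]. Speed limits (rad/s): [2.57, 2.57, 3.14, 3.14, 3.14, 3.14].

### API

Orientations are given as [roll, pitch, yaw] about the fixed x, y, z axes, in that order (R = Rz(yaw) Ry(pitch) Rx(roll)).
In Python, from plant import manip gives the robot as it stands.
- The arm moves only by the tool jog_arm, called after "Request:" as name(argument=value, ...) on one line, values as JSON. Schema: {"type":"object","properties":{"deltas":{"type":"string"},"only":{"type":"string"},"quiet":{"type":"boolean"},"lines":{"type":"string"}},"required":["deltas"],"additionalProperties":false}. deltas is a string of 1 to 20 rows, parted by a bar, with the numbers parted by spaces; each row has 7 numbers: a rotation vector rx, ry, rz in shares of 2 rad (1.0 is 2 rad), then dx, dy, dz in shares of 0.5 m (1.0 is 0.5 m), then the finger opening in mm; each row is the pose to reach, as a shift and turn from the pose commanded when the call began, along the tool's axes at that moment; what a row does not reach only later rows make up. A row lasts 1/10 s, in which the tool goes at most 50 mm and 0.15 rad, less where a joint would pass 70% of its speed; a pose out of reach is approached as far as the arm can. The fingers move at their own pace and stop on an object; the grip force is fixed at half the most. Time passes only in rows, so rows that do not move let the fingers close. The tool returns the time, the measured TCP pose, the force, the opening and the grip force at its end. only (a regular expression) keeps the lines of the reply that match it, lines (a string "A,B") keeps lines A to B, and quiet returns only ok. Shift and turn numbers lie between -1 and 1, and a call with a number outside is refused. Input that does not fit is refused with a message, and nothing moves.
- manip.observe(): the state, without advancing time (a new reading comes with each control period).
- manip.grab_frame(name): name is "scene" or "top"; returns the picture (400x640x3 uint8, red, green, blue); there is no depth.
- manip.camera_params(name): a dict with "camera_matrix" (3x3 intrinsics, pixels), "cam_to_world" (4x4, takes a point from camera to world coordinates). Camera axes: x right, y down, z forward; pixel columns grow to the right and rows downward; lengths in mm; the calibration is good to about 2 mm. A picture is of the moment at which its call begins. camera_params takes no time and is no camera call.
- manip.hand_in(): hands the job in; it is judged then, once.
The state is a dict: "clock": time; "joint_pos": joint angles; "dq": joint speeds; "tau": joint torques, N m; "eef_pos": TCP position; "tool_rot": TCP orientation; "wrist_force": force on the tool from outside, world axes, zero at the start; "ft_torque": the same for the moment, N m; "gripper_width": finger opening in mm; "gripper_force": force on a finger pad.
Only numpy, scipy, OpenCV 4.12 (cv2) and the standard library are available. Lean on these libraries where they do the work, as an engineer would, in place of code of your own. Each camera call takes 0.05 s, during which the arm holds its last target. There are 200 camera calls.

## Working session

There is one attempt and no reset: what is moved stays moved. The work goes in short steps, Python scripts to look and compute and a tool call to move; the robot and the scene stay as the last step left them, time stands still between calls to the robot, and variables do not carry over. Pictures are saved under pics/ and viewed, at most 10 in all, crops included, and the job is handed in when it is done.

```bash
ls; mkdir -p pics; python3 - <<'E'
from plant import manip
import cv2,numpy as np
np.set_printoptions(precision=4,suppress=True)
s=manip.observe(); print(s)
for n in("scene","top"):
    cv2.imwrite(f"pics/{n}0.png",manip.grab_frame(n)[:,:,::-1]); p=manip.camera_params(n); print(p)
E
```

```text
pics
plant.py
{'clock': 0.0, 'joint_pos': array([ 0.9509,  0.1591,  1.5982,  0.    ,  1.3862, -0.2101]), 'dq': array([-0.0013,  0.0008,  0.0007,  0.0012, -0.0009, -0.0012]), 'tau': array([ -0.0003, -38.5553, -32.2118,   0.0701,   0.0378,  -0.0001]), 'eef_pos': array([228.7366, 526.8699, 213.5957]), 'tool_rot': array([-3.1397, -0.0004,  2.7318]), 'wrist_force': array([-0.009 ,  0.6582, -0.7392]), 'ft_torque': array([-0.016 , -0.0214,  0.0085]), 'gripper_force': 0.0, 'gripper_width': 91.91938468188118}
{'camera_matrix': array([[483.5104,   0.    , 310.6435],
       [  0.    , 483.5104, 195.3827],
       [  0.    ,   0.    ,   1.    ]]), 'cam_to_world': array([[   0.6085,   -0.5434,    0.5783, -198.4255],
       [  -0.7936,   -0.4179,    0.4423, -416.8991],
       [   0.0013,   -0.7281,   -0.6855,  814.5904],
       [   0.    ,    0.    ,    0.    ,    1.    ]])}
{'camera_matrix': array([[391.7716,   0.    , 318.3291],
       [  0.    , 391.7716, 192.7661],
       [  0.    ,   0.    ,   1.    ]]), 'cam_to_world': array([[  0.1524,  -0.9619,   0.2269, 259.0292],
       [ -0.9883,  -0.1478,   0.0371,  26.3159],
       [ -0.0022,  -0.2299,  -0.9732, 914.7267],
       [  0.    ,   0.    ,   0.    ,   1.    ]])}
```

View pics/scene0.png

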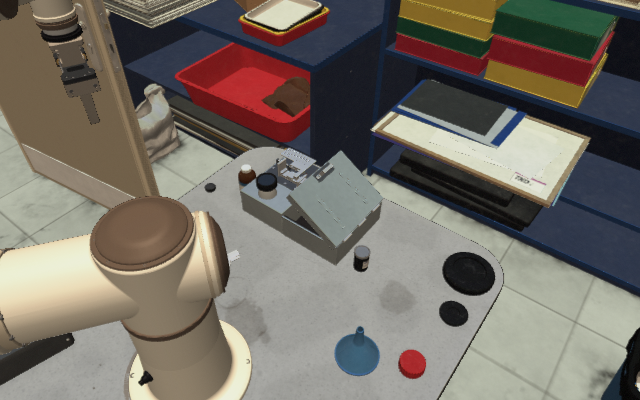

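View pics/top0.png

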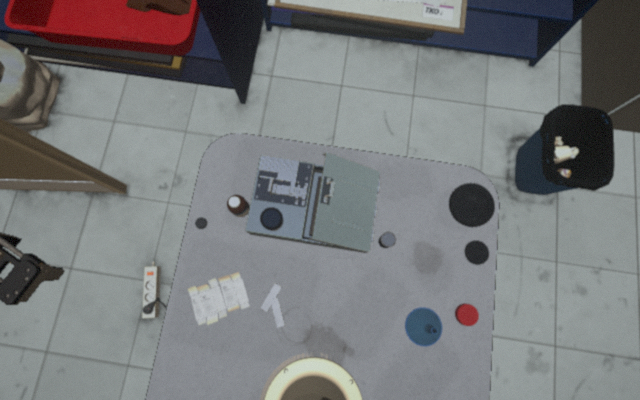

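The scene view shows the safe at about (310,205) with its lid ajar. In the top view the deck is at (280,195) and the lid at (345,200), with the loupe at (271,217), the bottle at (237,204) and the can at (387,240). I'll zoom in.

```bash
python3 - <<'E'
import cv2
a=cv2.imread("pics/top0.png")[140:265,225:400]; b=cv2.imread("pics/scene0.png")[135:265,225:395]
cv2.imwrite("pics/topc.png",cv2.resize(a,(770,550),interpolation=cv2.INTER_CUBIC))
cv2.imwrite("pics/scenec.png",cv2.resize(b,(765,585),interpolation=cv2.INTER_CUBIC))
E
```

```text
(no output)
```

View pics/topc.png

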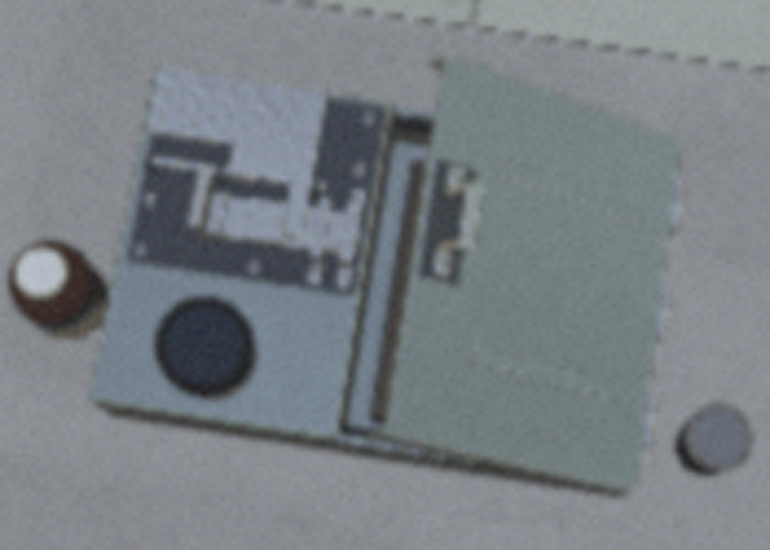

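View pics/scenec.png

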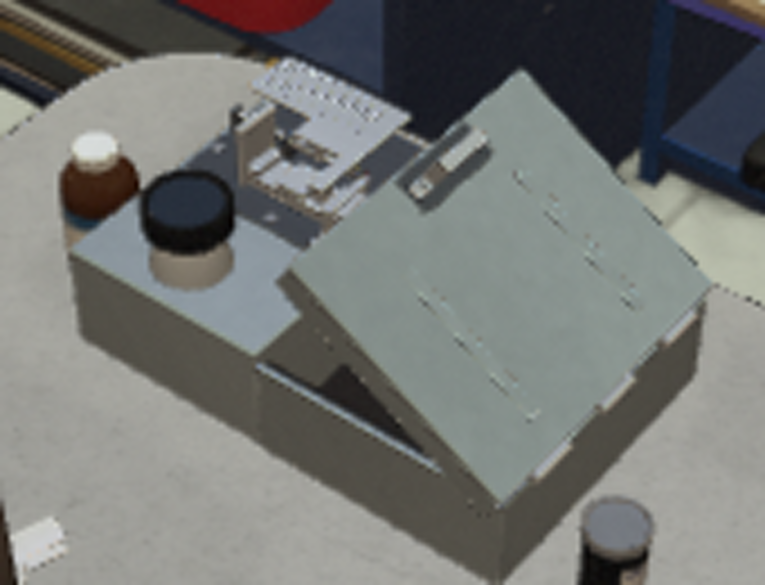

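The crops show the pad as a light plate at about (240,130) in the top crop. The bolt tab is at (203,200) in the top crop and (255,145) in the scene crop. The lid corners are at (445,58), (680,140) and (630,490) in the top crop, and (522,70), (712,285) and (500,505) in the scene crop. I'll triangulate these.

```bash
cat >h.py <<'E'
from plant import manip
import numpy as np
np.set_printoptions(precision=2,suppress=True)
P={n:manip.camera_params(n) for n in("scene","top")}
def ray(n,u,v):
    p=P[n];T=p["cam_to_world"];d=T[:3,:3]@np.linalg.solve(p["camera_matrix"],[u,v,1.]);return T[:3,3],d/np.linalg.norm(d)
def plane(n,u,v,z):
    o,d=ray(n,u,v);return o+d*(z-o[2])/d[2]
def tri(*obs):
    A=0;b=0;R=[ray(*o) for o in obs]
    for o,d in R:
        M=np.eye(3)-np.outer(d,d);A=A+M;b=b+M@o
    x=np.linalg.solve(A,b);return x,max(np.linalg.norm(np.cross(x-o,d)) for o,d in R)
def T(x,y): return ("top",225+x/4.4-.4,140+y/4.4-.4)
def S(x,y): return ("scene",225+x/4.5-.4,135+y/4.5-.4)
E
cat >m.py <<'E'
from h import *
from scipy.optimize import least_squares
pts={"deckN":(T(93,403),S(72,252),(-136,-91.5,70)),"hingeN":(T(630,490),S(500,505),(136,-91.5,66)),
"hingeF":(T(680,140),S(712,285),(136,91.5,66)),"edgeF":(T(445,58),S(522,70),None),"tabtopL":(T(205,166),S(272,105),None),
"tabtopR":(T(190,232),S(237,127),None),"padHingeFar":(T(325,95),S(410,117),None),"padL":(T(155,68),S(290,58),None),"padRn":(T(150,135),S(252,85),None),
"loupe":(T(205,347),S(188,207),None),"lidnear":(T(385,432),S(290,268),None)}
r={}
for k,(a,b,m) in pts.items():
    x,e=tri(a,b);r[k]=x;print(k,x,round(e,1))
for k in("deckN","hingeN"): print(k,plane(*pts[k][0],pts[k][2][2]),plane(*pts[k][1],pts[k][2][2]))
m=np.array([v[2] for v in pts.values() if v[2]],float);w=np.array([r[k] for k,v in pts.items() if v[2]])
def f(q):
    c,s=np.cos(q[2]),np.sin(q[2]);return ((m[:,:2]@np.array([[c,s],[-s,c]])+q[:2])-w[:,:2]).ravel()
q=least_squares(f,[500,0,-1.5]);print("safe",q.x,q.fun)
c,s=np.cos(q.x[2]),np.sin(q.x[2])
for k,x in r.items():
    d=x[:2]-q.x[:2];print(k,"safe",np.array([c*d[0]+s*d[1],-s*d[0]+c*d[1],x[2]]))
E
python3 m.py
```

```text
deckN [347.8  201.68  66.9 ] 0.1
hingeN [345.9  -65.87  63.07] 0.6
hingeF [525.64 -68.43  66.71] 1.0
edgeF [525.64  53.1  143.87] 0.6
tabtopL [464.43 163.15 106.93] 1.7
tabtopR [430.99 161.27 114.62] 0.9
padHingeFar [514.23 112.32  91.96] 0.7
padL [517.71 198.74  87.84] 0.8
padRn [480.45 193.46  95.12] 0.4
loupe [377.78 146.4  106.17] 0.4
lidnear [346.78  54.61 140.64] 0.7
deckN [347.57 200.95  70.  ] [345.45 199.21  70.  ]
hingeN [345.99 -65.98  66.  ] [343.33 -66.87  66.  ]
safe [437.38  67.5   -1.58] [-0.6   2.69 -1.32 -1.74  1.93 -0.95]
deckN safe [-133.31  -90.87   66.9 ]
hingeN safe [134.25 -90.19  63.07]
hingeF safe [135.07  89.56  66.71]
edgeF safe [ 13.55  88.4  143.87]
tabtopL safe [-95.91  26.12 106.93]
tabtopR safe [-93.71  -7.3  114.62]
padHingeFar safe [-45.56  76.41  91.96]
padL safe [-132.01   79.06   87.84]
padRn safe [-126.37   41.85   95.12]
loupe safe [-78.32 -60.36 106.17]
lidnear safe [ 13.76 -90.48 140.64]
```

```bash
cat >>h.py <<'E'
from scipy.spatial.transform import Rotation as Ro
C=np.array([437.4,67.5]);A=-1.58
def safe2w(x,y,z):
    c,s=np.cos(A),np.sin(A);return np.array([C[0]+c*x-s*y,C[1]+s*x+c*y,z])
def w2safe(p):
    c,s=np.cos(A),np.sin(A);d=p[:2]-C;return np.array([c*d[0]+s*d[1],-s*d[0]+c*d[1],p[2]])
def plan(x,y,z,p0=None):
    s=manip.observe();R=Ro.from_euler("xyz",s["tool_rot"]);p=s["eef_pos"] if p0 is None else np.array(p0)
    G=Ro.from_euler("xyz",[np.pi,0,A+np.pi])
    print("rotvec",(R.inv()*G).as_rotvec(),"shift",R.inv().apply(safe2w(x,y,z)-p),"now safe",w2safe(p))
E
python3 -c "
from h import *
plan(66,38,200,[229.1,527.4,214.6])"
```

```text
rotvec [-0.    0.    1.17] shift [-435.02 -384.76   15.07] now safe [-457.96 -212.52  214.6 ]
```

Careful with the scale: shifts go in shares of 0.5 m and turns go in shares of 2 rad. That gives: -435 mm / 500 = -0.87, -385 mm / 500 = -0.77, 1.17 rad / 2 = 0.585.

Request:
jog_arm(deltas="0 0 0.15 -0.218 -0.192 0 34 | 0 0 0.3 -0.436 -0.384 0 34 | 0 0 0.45 -0.652 -0.576 0.02 34 | 0 0 0.585 -0.87 -0.77 0.03 34 | 0 0 0.585 -0.87 -0.77 0.03 34 | 0 0 0.585 -0.87 -0.77 0.03 34 | 0 0 0.585 -0.87 -0.77 0.03 34 | 0 0 0.585 -0.87 -0.77 0.03 34 | 0 0 0.585 -0.87 -0.77 0.03 34 | 0 0 0.585 -0.87 -0.77 0.03 34 | 0 0 0.585 -0.87 -0.77 0.03 34 | 0 0 0.585 -0.87 -0.77 0.03 34 | 0 0 0.585 -0.87 -0.77 0.03 34 | 0 0 0.585 -0.87 -0.77 0.03 34 | 0 0 0.585 -0.87 -0.77 0.03 34 | 0 0 0.585 -0.87 -0.77 0.03 34")

```text
clock: 1.7
eef_pos: [474.3, 2.1, 199.5]
tool_rot: [-3.141, -0.0, 1.564]
wrist_force: [-0.7, -0.1, 0.7]
gripper_width: 34.0
gripper_force: 0.0
```

```bash
python3 - <<'E'
from h import *
import cv2
a=manip.grab_frame("top")[120:270,215:425,::-1];b=manip.grab_frame("scene")[60:270,215:425,::-1]
plan(66,38,120)
cv2.imwrite("pics/c1.png",np.hstack([cv2.resize(a,(400,286),interpolation=2),cv2.resize(b,(400,400),interpolation=2)[:286]]))
E
```

```text
rotvec [ 0. -0.  0.] shift [-0.76  0.37 79.66] now safe [ 65.24  37.62 199.66]
```

View pics/c1.png

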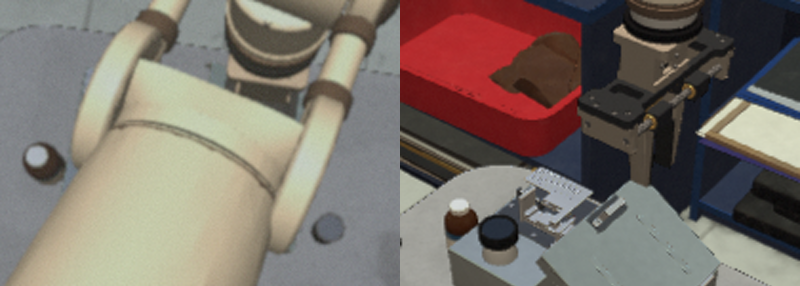

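The arm hides the top view. The scene view shows the fingers above the lid at (640,180), clear of the keeper at (607,212). I'll lower them.

In the tool's units: 100 mm / 500 = 0.2, 96 mm / 500 = 0.192.

Request:
jog_arm(deltas="0 0 0 0 0 0.06 34 | 0 0 0 0 0 0.12 34 | 0 0 0 0 0 0.144 34 | 0 0 0 0 0 0.16 34 | 0 0 0 0 0 0.168 34 | 0 0 0 0 0 0.176 34 | 0 0 0 0 0 0.184 34 | 0 0 0 0 0 0.192 34 | 0 0 0 0 0 0.2 34")

```text
clock: 2.7
eef_pos: [475.5, 0.9, 100.0]
tool_rot: [3.14, 0.0, 1.562]
wrist_force: [0.6, 1.0, 3.9]
gripper_width: 34.1
gripper_force: 1.6
```

Request:
jog_arm(deltas="0 0 0 0 0 0.006 34 | 0 0 0 0 0 0.012 34 | 0 0 0 0 0 0.018 34 | 0 0 0 0 0 0.024 34 | 0 0 0 0 0 0.03 34 | 0 0 0 0 0 0.036 34 | 0 0 0 0 0 0.042 34 | 0 0 0 0 0 0.048 34")

```text
clock: 3.5
eef_pos: [474.5, 1.1, 75.3]
tool_rot: [-3.141, -0.0, 1.562]
wrist_force: [-0.4, 2.1, 3.0]
gripper_width: 34.0
gripper_force: 1.6
```

In the tool's units: 5.5 mm / 500 = 0.011, 4.5 mm / 500 = 0.009.

Request:
jog_arm(deltas="0 0 0 0 0 0.003 34 | 0 0 0 0 0 0.006 34 | 0 0 0 0 0 0.009 34 | 0 0 0 0 0 0.011 34 | 0 0 0 0 0 0.011 34")

```text
clock: 4.0
eef_pos: [474.6, 1.0, 70.3]
tool_rot: [-3.141, -0.0, 1.562]
wrist_force: [-1.6, 2.7, 5.4]
gripper_width: 34.1
gripper_force: 2.9
```

In the tool's units: 1.5 mm / 500 = 0.003, 1 mm / 500 = 0.002.

Request:
jog_arm(deltas="0 0 0 0 0 0.001 34 | 0 0 0 0 0 0.002 34 | 0 0 0 0 0 0.003 34 | 0 0 0 0 0 0.003 34")

```text
clock: 4.4
eef_pos: [474.6, 1.0, 70.2]
tool_rot: [-3.14, 0.0, 1.562]
wrist_force: [-7.8, 2.8, 17.7]
gripper_width: 33.9
gripper_force: 8.7
```

Request:
jog_arm(deltas="0 0 0 0 0 0.001 34 | 0 0 0 0 0 0.002 34 | 0 0 0 0 0 0.002 34")

```text
clock: 4.7
eef_pos: [474.7, 1.0, 70.1]
tool_rot: [-3.14, 0.0, 1.562]
wrist_force: [-9.9, 3.8, 24.8]
gripper_width: 33.9
gripper_force: 12.5
```

In the tool's units: 184 mm / 500 = 0.368, 150 mm / 500 = 0.3.

Request:
jog_arm(deltas="0 0 0 0 0 -0.04 34 | 0 0 0 0 0 -0.12 34 | 0 0 0 0 0 -0.18 34 | 0 0 0 0.1 0 -0.18 34 | 0 0 0 0.2 0 -0.18 34 | 0 0 0 0.3 0 -0.18 34 | 0 0 0 0.368 0 -0.14 34 | 0 0 0 0.368 0 -0.124 34 | 0 0 0 0.368 0 -0.124 34 | 0 0 0 0.368 0 -0.124 34 | 0 0 0 0.368 0 -0.124 34")

```text
clock: 5.8
eef_pos: [477.0, 183.7, 130.2]
tool_rot: [3.14, 0.0, 1.56]
wrist_force: [-0.6, 0.9, -1.1]
gripper_width: 34.1
gripper_force: 0.0
```

```bash
python3 - <<'E'
from h import *
import cv2
b=manip.grab_frame("scene")[100:260,215:425,::-1]
plan(-119,38,125)
cv2.imwrite("pics/c2.png",cv2.resize(b,(787,600),interpolation=2))
E
```

```text
rotvec [ 0.  0. -0.] shift [ 2.29 -0.64  5.34] now safe [-116.71   38.63  130.34]
```

View pics/c2.png

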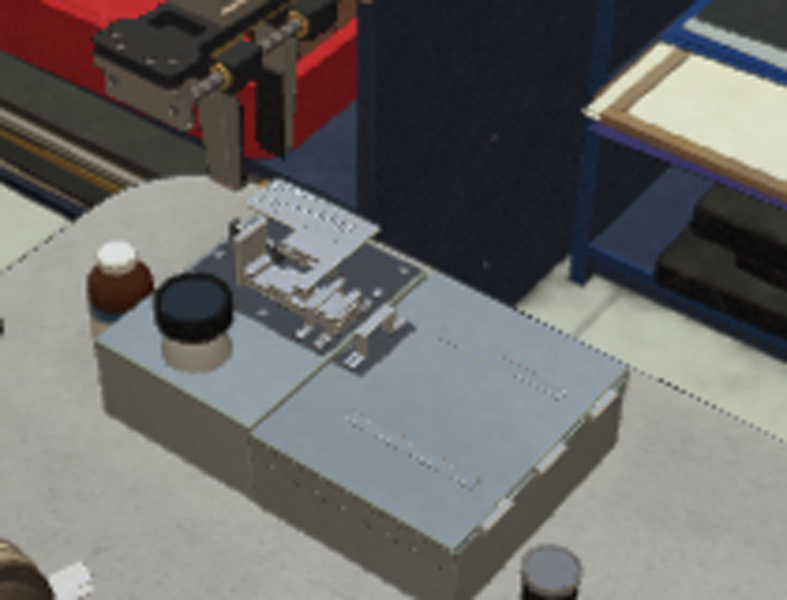

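The lid is flat and shut. The tab's top runs from (237,228) to (262,218), and the pad's left corner is at (255,185). I'll check the tab against the fingers.

```bash
python3 - <<'E'
from h import *
q=lambda u,v:(215+u/3.748-.4,100+v/3.75-.4)
for n,u,v,z in[("hN",455,550,68),("dN",97,345,70),("hF",627,375,68),("seamN",248,432,70),("tabA",237,230,112),("tabB",262,217,112),("padL",257,190,94.5),("padFar",380,230,94.5),("padF",278,180,94.5),("fingN",235,188,130.2)]:
    print(n,w2safe(plane("scene",*q(u,v),z)))
E
```

```text
hN [135.77 -92.71  68.  ]
dN [-128.74  -95.74   70.  ]
hF [136.36  81.41  68.  ]
seamN [ -9.06 -95.35  70.  ]
tabA [-98.73   1.64 112.  ]
tabB [-94.88  20.74 112.  ]
padL [-129.85   56.1    94.5 ]
padFar [-42.84  72.74  94.5 ]
padF [-125.95   72.48   94.5 ]
fingN [-110.99   15.22  130.2 ]
```

In the tool's units: 34 mm / 500 = 0.068, 28 mm / 500 = 0.056.

Request:
jog_arm(deltas="0 0 0 0.004 -0.002 0.02 34 | 0 0 0 0.004 -0.002 0.04 34 | 0 0 0 0.004 -0.002 0.056 34 | 0 0 0 0.004 -0.002 0.068 34 | 0 0 0 0.004 -0.002 0.068 34")

```text
clock: 6.35
eef_pos: [474.8, 186.8, 94.7]
tool_rot: [-3.14, 0.0, 1.562]
wrist_force: [-1.2, -1.3, 1.9]
gripper_width: 34.3
gripper_force: 0.9
```

Request:
jog_arm(deltas="0 0 0 0 0 0.004 34 | 0 0 0 0 0 0.008 34 | 0 0 0 0 0 0.012 34 | 0 0 0 0 0 0.016 34 | 0 0 0 0 0 0.016 34")

```text
clock: 6.85
eef_pos: [476.6, 187.0, 88.3]
tool_rot: [3.139, -0.0, 1.562]
wrist_force: [1.8, -0.8, 5.8]
gripper_width: 34.4
gripper_force: 2.7
```

In the tool's units: 1.4 mm / 500 = 0.0028, 0.7 mm / 500 = 0.0014.

Request:
jog_arm(deltas="0 0 0 0 0 0.0014 34 | 0 0 0 0 0 0.0028 34 | 0 0 0 0 0 0.0028 34")

```text
clock: 7.15
eef_pos: [476.8, 187.0, 87.1]
tool_rot: [3.138, -0.0, 1.562]
wrist_force: [1.9, -0.9, 5.4]
gripper_width: 34.1
gripper_force: 2.9
```

Request:
jog_arm(deltas="0 0 0 0 0 0.001 34 | 0 0 0 0 0 0.002 34 | 0 0 0 0 0 0.002 34")

```text
clock: 7.45
eef_pos: [476.9, 187.0, 86.3]
tool_rot: [3.138, -0.0, 1.562]
wrist_force: [1.7, -1.3, 6.1]
gripper_width: 34.2
gripper_force: 3.0
```

In the tool's units: 1 mm / 500 = 0.002, 0.5 mm / 500 = 0.001.

Request:
jog_arm(deltas="0 0 0 0 0 0.001 34 | 0 0 0 0 0 0.002 34 | 0 0 0 0 0 0.002 34")

```text
clock: 7.75
eef_pos: [477.0, 187.0, 85.9]
tool_rot: [3.138, -0.0, 1.562]
wrist_force: [-0.3, -1.7, 10.6]
gripper_width: 34.1
gripper_force: 4.7
```

Request:
jog_arm(deltas="0 0 0 0 0 0.001 34 | 0 0 0 0 0 0.002 34 | 0 0 0 0 0 0.002 34")

```text
clock: 8.05
eef_pos: [477.1, 187.0, 85.5]
tool_rot: [3.138, -0.0, 1.562]
wrist_force: [-2.2, -2.6, 14.6]
gripper_width: 34.0
gripper_force: 6.4
```

In the tool's units: -16 mm / 500 = -0.032, -14 mm / 500 = -0.028.

Request:
jog_arm(deltas="0 0 0 -0.004 0 0 34 | 0 0 0 -0.008 0 0 34 | 0 0 0 -0.012 0 0 34 | 0 0 0 -0.016 0 0 34 | 0 0 0 -0.02 0 0 34 | 0 0 0 -0.024 0 0 34 | 0 0 0 -0.028 0 0 34 | 0 0 0 -0.032 0 0 34")

```text
clock: 8.85
eef_pos: [478.1, 173.3, 85.6]
tool_rot: [3.134, -0.005, 1.561]
wrist_force: [3.2, 8.3, 8.6]
gripper_width: 33.6
gripper_force: 5.3
```

Request:
jog_arm(deltas="0 0 0 -0.004 0 0 34 | 0 0 0 -0.008 0 0 34 | 0 0 0 -0.012 0 0 34 | 0 0 0 -0.016 0 0 34 | 0 0 0 -0.02 0 0 34 | 0 0 0 -0.024 0 0 34")

```text
clock: 9.45
eef_pos: [478.1, 161.5, 85.6]
tool_rot: [3.134, -0.006, 1.561]
wrist_force: [3.0, 9.2, 8.8]
gripper_width: 33.8
gripper_force: 5.5
```

In the tool's units: -8 mm / 500 = -0.016, -6 mm / 500 = -0.012.

Request:
jog_arm(deltas="0 0 0 -0.004 0 0 34 | 0 0 0 -0.008 0 0 34 | 0 0 0 -0.012 0 0 34 | 0 0 0 -0.016 0 0 34 | 0 0 0 -0.016 0 0 34")

```text
clock: 9.95
eef_pos: [478.1, 153.3, 85.6]
tool_rot: [3.134, -0.005, 1.561]
wrist_force: [1.8, 8.9, 9.2]
gripper_width: 33.9
gripper_force: 5.5
```

Request:
jog_arm(deltas="0 0 0 -0.004 0 0 34 | 0 0 0 -0.008 0 0 34 | 0 0 0 -0.008 0 0 34")

```text
clock: 10.25
eef_pos: [478.0, 149.4, 85.6]
tool_rot: [3.134, -0.005, 1.561]
wrist_force: [2.9, 8.7, 9.8]
gripper_width: 34.5
gripper_force: 5.6
```

In the tool's units: -3 mm / 500 = -0.006, -1.5 mm / 500 = -0.003.

Request:
jog_arm(deltas="0 0 0 -0.003 0 0 34 | 0 0 0 -0.006 0 0 34 | 0 0 0 -0.006 0 0 34")

```text
clock: 10.55
eef_pos: [478.0, 146.5, 85.6]
tool_rot: [3.134, -0.006, 1.561]
wrist_force: [2.4, 8.2, 9.0]
gripper_width: 34.2
gripper_force: 5.6
```

Request:
jog_arm(deltas="0 0 0 -0.002 0 0 34 | 0 0 0 -0.004 0 0 34 | 0 0 0 -0.004 0 0 34")

```text
clock: 10.85
eef_pos: [478.0, 144.5, 85.7]
tool_rot: [3.134, -0.006, 1.561]
wrist_force: [2.8, 9.1, 9.6]
gripper_width: 33.9
gripper_force: 5.6
```

In the tool's units: -2 mm / 500 = -0.004, -1 mm / 500 = -0.002.

Request:
jog_arm(deltas="0 0 0 -0.002 0 0 34 | 0 0 0 -0.004 0 0 34 | 0 0 0 -0.004 0 0 34")

```text
clock: 11.15
eef_pos: [478.0, 143.4, 85.7]
tool_rot: [3.134, -0.007, 1.56]
wrist_force: [2.7, 12.8, 9.8]
gripper_width: 34.3
gripper_force: 8.2
```

```bash
python3 - <<'E'
from h import *
import cv2
b=manip.grab_frame("scene")[135:235,225:365,::-1]
cv2.imwrite("pics/c3.png",cv2.resize(b,(784,560),interpolation=2))
E
```

```text
(no output)
```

View pics/c3.png

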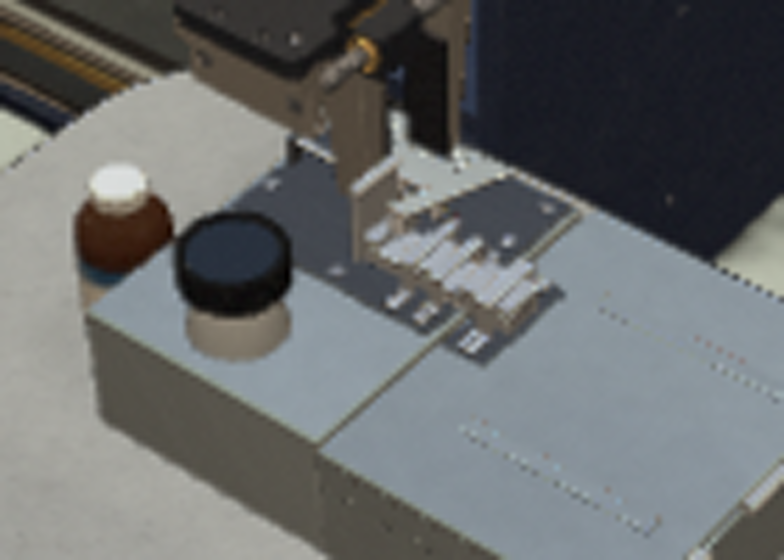

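The tab at (375,205) has moved about 30 mm and the bolt's nose is through the keeper at (510,290). The pad is still held down and the force is now rising. I'll confirm the stop.

In the tool's units: -2 mm / 500 = -0.004, -1 mm / 500 = -0.002.

Request:
jog_arm(deltas="0 0 0 -0.002 0 0 34 | 0 0 0 -0.004 0 0 34 | 0 0 0 -0.004 0 0 34")

```text
clock: 11.5
eef_pos: [478.0, 143.1, 85.8]
tool_rot: [3.134, -0.011, 1.56]
wrist_force: [3.2, 19.1, 8.5]
gripper_width: 34.1
gripper_force: 11.1
```

In the tool's units: -13 mm / 500 = -0.026, -11 mm / 500 = -0.022.

Request:
jog_arm(deltas="0 0 0 0.002 0 0 34 | 0 0 0 0.004 0 -0.004 34 | 0 0 0 0.004 0 -0.01 34 | 0 0 0 0.004 0 -0.016 34 | 0 0 0 0.004 0 -0.022 34 | 0 0 0 0.004 0 -0.026 34 | 0 0 0 0.004 0 -0.026 34")

```text
clock: 12.2
eef_pos: [474.2, 142.9, 95.2]
tool_rot: [-3.141, -0.006, 1.56]
wrist_force: [2.1, 11.1, -2.4]
gripper_width: 33.8
gripper_force: 5.5
```

Request:
jog_arm(deltas="0 0 0 0.008 0 0 34 | 0 0 0 0.016 0 0 34 | 0 0 0 0.02 0 0 34 | 0 0 0 0.02 0 -0.04 34 | 0 0 0 0.02 0 -0.12 34 | 0 0 0 0.02 0 -0.2 34 | 0 0 0 0.1 0 -0.24 34 | 0 0 0 0.2 0 -0.24 34 | 0 0 0 0.3 0 -0.24 34 | 0 0 0 0.4 0 -0.24 34 | 0 0 0 0.5 0 -0.24 34 | 0 0 0 0.5 0 -0.24 34 | 0 0 0 0.5 0 -0.24 34 | 0 0 0 0.5 0 -0.24 34")

```text
clock: 13.6
eef_pos: [477.3, 389.0, 216.1]
tool_rot: [-3.141, 0.001, 1.561]
wrist_force: [0.5, -0.3, -0.2]
gripper_width: 34.1
gripper_force: 0.0
```

```bash
python3 - <<'E'
from h import *
import cv2
b=manip.grab_frame("scene")[140:240,225:365,::-1];a=manip.grab_frame("top")[140:260,225:365,::-1]
cv2.imwrite("pics/c4.png",np.hstack([cv2.resize(b,(420,300),interpolation=2),cv2.resize(a,(350,300),interpolation=2)]))
E
```

```text
(no output)
```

View pics/c4.png

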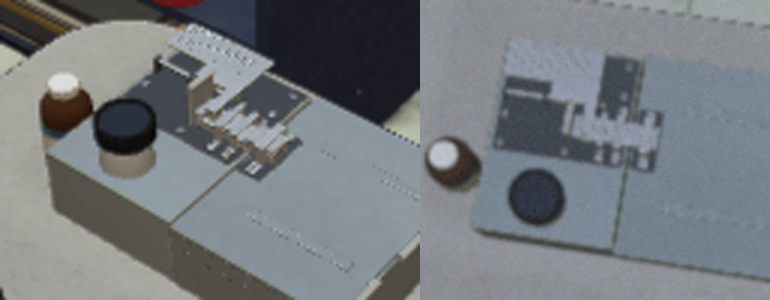

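The bolt is home through the keeper. The pad's right corner is back at scene pixel (316,161), the same as before pressing (held down it was at 318,166), so the catch has sprung up. The lid is shut and the bystanders are where they were.

```bash
python3 -c "
from plant import manip
print(manip.hand_in())"
```

```text
the job is handed in; nothing more can be done
None
```

The paper safe is closed: the lid is fully shut, the bolt is home through the keeper, the catch has sprung back up to lock it, and the loupe, can and bottle were left alone; the job was handed in at about 14 s.

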